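# Load the vacuum plate and fit its valve knob

### The arm

A 6-joint arm with a two-finger parallel gripper is mounted at the origin on a cart in front of the work surface, level with it; the furniture and walls round the work are solid. World frame = base frame: x ahead of the robot, y to its left, z up, the work surface at z = 0. Lengths are in m, angles in rad, forces in N, time in s.
With the tool pointing down it reaches from about 0.325 to 0.875 m from the base axis. Payload 4.4 kg.
Tool frame: the origin (TCP) lies at the very end of the fingers, on their centre line; the grasp point (between the pads) lies 19 mm behind it; z points along the fingers, y is the direction in which the jaws open and shut (so a half turn about z gives the same grasp; the last joint's range is limited). The gripper opens to 85 mm and grips with 20 to 120 N. Pads are 22 mm wide; open, the fingers measure 114 mm over their backs; the gripper's body (76 mm by 85 mm) begins 54 mm behind the grasp point. The pads swing forward as they close: fully open they stand 13 mm farther back than shut.
Start: joints at [-1.373, 0.207, 1.542, -0, 1.393, -0.15], TCP at [0.196, -0.541, 0.231] pointing down, gripper open.
Joint ranges: [-2.73, 2.73], [-0.86, 2.22], [0.23, 2.46], [-1.11, 4.25], [0.08, 2.63], [-2.82, 2.82]. Speed limits (rad/s): [2.79, 2.79, 3.14, 3.14, 3.14, 3.14].

### API

Orientations are given as [roll, pitch, yaw] about the fixed x, y, z axes, in that order (R = Rz(yaw) Ry(pitch) Rx(roll)).
In Python, from rig import ctrl gives the robot as it stands. The module is installed in compiled form; this text tells all that it offers. Calls block until the motion is done:
- ctrl.reach(position, orientation): joint-space move of the TCP to a pose.
- ctrl.servo_line(position, rotation=None, feed=0.15, force_limit=None): straight line of the TCP; rotation=None keeps the orientation; feed is the mean speed in m/s. With force_limit (N) it stops when the force on the tool has changed by that much, and returns True; else False.
- ctrl.set_joints(angles): joint-space move.
- ctrl.set_gripper(opening, newtons=None): finger opening in m; newtons is the grip in N (None keeps the last); returns when the fingers have stopped.
- ctrl.sleep(seconds).
- ctrl.solve_ik(position, orientation): joint angles nearest the present ones, or None.
- ctrl.sense(): the state.
- ctrl.grab_frame(name): name is "scene" or "side" or "wrist"; returns (picture, depth): 400x640x3 uint8, red, green, blue; 400x640 float32, m along the optical axis (not along the pixel's ray), 0 where there is no reading.
- ctrl.camera_info(name): a dict with "camera_matrix" (3x3 intrinsics, pixels), "xyz" and "rotation" of the camera in the world; the wrist camera has in their place "mount" (4x4, takes a point from camera to tool coordinates, whose origin is the TCP and whose axes are the flange's). Camera axes: x right, y up, looking along -z (the intrinsics and any distortion apply to the point x, -y, -z); pixel columns grow to the right and rows downward; lengths in m; the calibration is good to about 2 mm. A picture is of the moment at which its call begins: read the wrist's pose just before it. camera_info takes no time and is no camera call.
A pose or a line that the arm cannot do raises ctrl.IKError and nothing moves.
- ctrl.close_job(): hands the job in, once; it reports no verdict.
The state is a dict: "time_s": time; "q": joint angles; "dq": joint speeds; "effort": joint torques, N m; "tcp_pos": TCP position; "tool_rot": TCP orientation; "wrist_force": force on the tool from outside, world axes, zero at the start; "torque": the same for the moment, N m; "opening": finger opening in m.
Only numpy, scipy, OpenCV 4.12 (cv2) and the standard library are available. Lean on these libraries where they do the work, as an engineer would, in place of code of your own. Each camera call takes 0.05 s, during which the arm holds its last target. There are 200 camera calls.

### The job

Finish the row of heel lifts on the vacuum plate: lay the two loose lifts flat, one in each empty marked place, centred and squared up like the one already there (straight edge on the far side), and leave that one where it is. Then turn the valve knob to match the D-shaped stem, push it fully onto the stem, and press knob and stem down together against the spring as far as they go. Finish while still gripping the knob and holding it pressed down, and do not disturb the tin, the wax or the spool.

Things in the scene. Friction and masses are not known exactly. Their poses are not given: they have to be found in the camera images.
- lift_a_center (a point): loose light tan leather heel lift, a flat D-shaped piece 65 mm (its x) by 69 mm (its y) by 10 mm thick, 0.03 kg, lying flat. Point: its centre, half-way up (5 mm above its underside). +x points from its rounded edge to its straight edge; the straight edge lies 32.5 mm along +x, the tip of the rounded edge 32.5 mm along -x, so it can be gripped across 65 mm along x
- lift_a_edge (a point): middle of the straight edge of lift_a, 32.5 mm along +x from that lift's centre
- lift_b_center (a point): loose brown leather heel lift, a flat D-shaped piece 65 mm (its x) by 68 mm (its y) by 10 mm thick, 0.03 kg, lying flat. Point: its centre, half-way up (5 mm above its underside). +x points from its rounded edge to its straight edge; the straight edge lies 32.5 mm along +x, the tip of the rounded edge 32.5 mm along -x, so it can be gripped across 65 mm along x
- lift_b_edge (a point): middle of the straight edge of lift_b, 32.5 mm along +x from that lift's centre
- lift_left_center (a point): centre, half-way up, of the heel lift (same shape and axes as the other lifts) that already lies in the left place of the plate; it stays there
- lift_left_edge (a point): middle of the straight edge of lift_left, 32.5 mm along +x from that lift's centre
- place_left (a point): point on top of the plate (14 mm above the bench) at the centre of its left marked place: a dark-lined rectangle 76 mm by 79 mm round a black rubber suction port. Axes are the plate's: x points away from the robot across the plate, y along the row to the robot's left, z up. The three places stand 82 mm apart along y. It is filled at the start.
- place_middle (a point): point on top of the plate (14 mm above the bench) at the centre of its middle marked place: a dark-lined rectangle 76 mm by 79 mm round a black rubber suction port. Axes are the plate's: x points away from the robot across the plate, y along the row to the robot's left, z up. The three places stand 82 mm apart along y. Empty at the start.
- place_right (a point): point on top of the plate (14 mm above the bench) at the centre of its right marked place: a dark-lined rectangle 76 mm by 79 mm round a black rubber suction port. Axes are the plate's: x points away from the robot across the plate, y along the row to the robot's left, z up. The three places stand 82 mm apart along y. Empty at the start.
- edge_left (a point): point on top of the plate, 32.5 mm along the plate's +x (far side) from the centre of the left place, where the middle of a lift's straight edge belongs
- edge_middle (a point): point on top of the plate, 32.5 mm along the plate's +x (far side) from the centre of the middle place, where the middle of a lift's straight edge belongs
- edge_right (a point): point on top of the plate, 32.5 mm along the plate's +x (far side) from the centre of the right place, where the middle of a lift's straight edge belongs
- knob_center (a point): loose dark knob, upright on the bench, 44 mm high, 0.06 kg: round skirt (50 mm diameter, 15 mm high) and on it a bar grip 18 mm thick (along y), 46 mm long (along x), from 15 to 44 mm up. Point: on its axis, 22 mm above its underside. A white line on the bar's top and end marks its +x side. z up
- knob_bore (a point): closed inner end of the D-shaped bore (16 mm diameter, 12 mm deep, 1.2 mm play round the stem) in the knob's underside: on the knob's axis, 12 mm above its underside, same axes. The bore's flat is on the +x side, under the white line. This point meets stem_top when the knob is fully on
- stem_top (a point): centre of the top of the upright brass D-shaped stem (13.6 mm diameter, flat 3 mm from the axis, facing +x of this point), 20 mm out of the grey valve block (36 mm high, 86 x 92 mm). The knob fits when its +x looks the same way as this +x. The stem starts up to 35 degrees off the plate's x and turns stiffly (0.25 Nm)
- stem (a joint): how far the sprung stem is pressed down, m: 0 up, 0.006 fully down. It needs 3.5 N to start moving and 8 N at the bottom, and springs back up when let go
- plate: fixed aluminium vacuum plate, 104 mm (x) by 262 mm (y), 14 mm high, origin at the centre of its underside; x away from the robot, y to the left. The valve block is joined to its +y (left) end, the stem 185 mm from the origin along +y
- tack_tin: bystander: round open tin of tacks, 68 mm diameter, 24 mm high, origin at its underside; leave alone
- wax_block: bystander: yellow wax block 34 x 52 x 20 mm, origin at its underside; leave alone
- blue_spool: bystander: spool of blue thread, 40 mm diameter, 50 mm high, origin at its underside; leave alone
There are look-alikes about, which are no part of the job. Leave any purple or turquoise look-alike of the part that bears lift_a_center alone. What is shaped like the part that bears lift_b_center but green is not meant.

How it is judged:
By the outcome, as a careful person would: the job done as asked, in the order asked, and still so for the second after the job is handed in, while the arm keeps its last pose, push and grip.
It also fails if it takes over 61 s, if anything falls off the work surface, if the arm or the gripper's body presses on something with over 40 N, if the wrist force passes 120 N, or if a joint passes its speed limit or range.

## Working session

There is one attempt and no reset: what is moved stays moved. The work goes in short steps, each a Python script; the robot and the scene stay as the last script left them, time stands still between calls to the robot, and variables do not carry over. Pictures are saved under pics/ and viewed, about 8 in all and at most 12, crops included, and the job is handed in when it is done.

```bash
mkdir -p pics; cat > h.py <<'E'
import numpy as np, cv2
from rig import ctrl
from scipy.spatial.transform import Rotation as R
def grab(n,save=None):
    s=ctrl.sense(); im,d=ctrl.grab_frame(n); ci=ctrl.camera_info(n)
    if 'mount' in ci:
        T=np.eye(4); tr=np.array(s['tool_rot']); T[:3,:3]=R.from_euler('xyz',tr).as_matrix() if tr.shape==(3,) else tr
        T[:3,3]=s['tcp_pos']; M=T@np.array(ci['mount'])
    else:
        M=np.eye(4); r=np.array(ci['rotation']); M[:3,:3]=R.from_euler('xyz',r).as_matrix() if r.shape==(3,) else r
        M[:3,3]=ci['xyz']
    if save: cv2.imwrite('pics/'+save,cv2.cvtColor(im,cv2.COLOR_RGB2BGR))
    return im,d,M,ci
def ray(px,M,ci,z):
    px=np.atleast_2d(np.array(px,float)); K=np.array(ci['camera_matrix'])
    dist=ci.get('distortion',None)
    p=cv2.undistortPoints(px.reshape(-1,1,2),K,None if dist is None else np.array(dist,float)).reshape(-1,2)
    v=np.c_[p[:,0],-p[:,1],-np.ones(len(p))]@M[:3,:3].T
    o=M[:3,3]; return o+v*((z-o[2])/v[:,2])[:,None]
def proj(P,M,ci):
    P=(np.atleast_2d(P)-M[:3,3])@M[:3,:3]; K=np.array(ci['camera_matrix'])
    dist=ci.get('distortion',None)
    return cv2.projectPoints(P*[1,-1,-1],np.zeros(3),np.zeros(3),K,None if dist is None else np.array(dist,float))[0].reshape(-1,2)
E
python3 - <<'E'
from h import *
for n in ['scene','side','wrist']:
    im,d,M,ci=grab(n,n+'0.png'); print(n,ci); print(M.round(3).tolist())
print(ctrl.sense())
E
```

```text
scene {'camera_matrix': array([[436.58095747,   0.        , 315.50188855],
       [  0.        , 436.58095747, 195.21317289],
       [  0.        ,   0.        ,   1.        ]]), 'xyz': array([-0.3336197 , -0.96893876,  0.94084181]), 'rotation': array([ 0.91872043, -0.01942243, -0.87431241])}
[[0.641, 0.456, -0.617, -0.334], [-0.767, 0.401, -0.501, -0.969], [0.019, 0.795, 0.607, 0.941], [0.0, 0.0, 0.0, 1.0]]
side {'camera_matrix': array([[397.28574548,   0.        , 317.43324799],
       [  0.        , 397.28574548, 195.49127285],
       [  0.        ,   0.        ,   1.        ]]), 'xyz': array([0.54506375, 0.71545051, 0.87329438]), 'rotation': array([ 0.88072574,  0.01335257, -3.13919713])}
[[-1.0, -0.009, -0.01, 0.545], [-0.002, -0.637, 0.771, 0.715], [-0.013, 0.771, 0.637, 0.873], [0.0, 0.0, 0.0, 1.0]]
wrist {'camera_matrix': array([[350.2579825 ,   0.        , 326.57840206],
       [  0.        , 350.2579825 , 199.64314371],
       [  0.        ,   0.        ,   1.        ]]), 'mount': array([[ 2.40180294e-04,  9.59270678e-01,  2.82488422e-01,
         7.27526035e-02],
       [ 
[... 315 characters left out ...]
03, -0.282, 0.959, 0.373], [0.0, 0.0, 0.0, 1.0]]
{'time_s': 0.15, 'q': array([-1.37349694e+00,  2.07235723e-01,  1.54264416e+00,  1.72116993e-05,
        1.39350622e+00, -1.50482682e-01]), 'dq': array([ 0.00021031, -0.00241855, -0.0049484 , -0.00043889, -0.00076648,
       -0.00097718]), 'effort': array([ 3.71563438e-04, -3.83512902e+01, -2.92037129e+01, -2.10780431e-04,
        6.60291582e-03, -3.22481583e-06]), 'tcp_pos': array([ 0.19585378, -0.53998463,  0.23037729]), 'tool_rot': array([-3.13982202e+00, -2.85609542e-04,  3.47778762e-01]), 'wrist_force': array([-0.28925397,  0.36782217,  0.13448683]), 'torque': array([-0.05886066,  0.04842634,  0.05500556]), 'opening': 0.08538871886995021}
```

View pics/scene0.png

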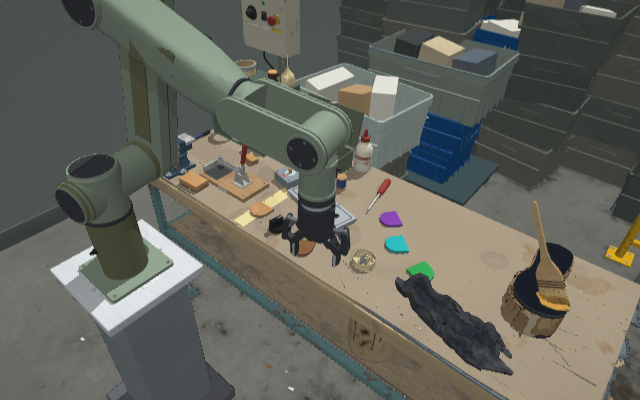

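View pics/side0.png

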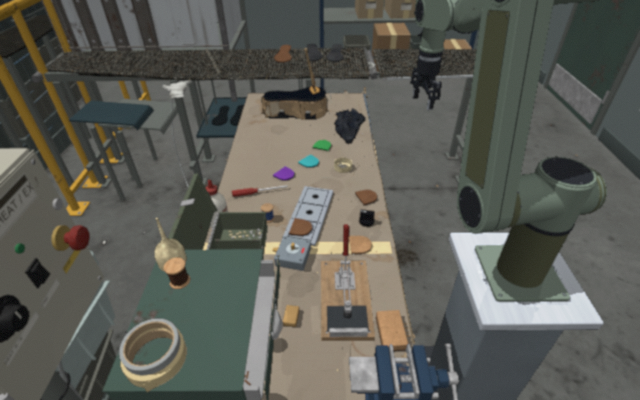

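```bash
python3 - <<'E'
from h import *
im,d,M,ci=grab('side')
for n,p,z in [('A',(360,245),.01),('B',(367,197),.01),('knob',(367,217),.04),('stem',(294,243),.056),('left',(302,227),.024),('pr',(314,195),.014),('spool',(267,213),.03),('tin',(345,165),.02),('wax',(290,315),.02),('redhandle',(346,240),.05),('board',(320,300),.0)]:
    print(n,ray(p,M,ci,z).round(3)[0], d[p[1],p[0]])
B=cv2.resize(im[130:330,220:420],None,fx=3,fy=3,interpolation=cv2.INTER_CUBIC)
cv2.imwrite('pics/sidecrop.png',B[...,::-1])
E
```

```text
A [ 0.433 -0.098  0.01 ] 1.1794885
B [ 0.391 -0.32   0.01 ] 1.3466283
knob [ 0.405 -0.188  0.04 ] 1.2462837
stem [ 0.624 -0.065  0.056] 1.1255366
left [ 0.606 -0.162  0.024] 1.2233284
pr [ 0.571 -0.328  0.014] 1.3549181
spool [ 0.719 -0.221  0.03 ] 1.2514735
tin [ 0.457 -0.495  0.02 ] 1.5102876
wax [0.626 0.145 0.02 ] 0.9862384
redhandle [ 0.476 -0.081  0.05 ] 0.9915084
board [0.552 0.087 0.   ] 1.0402781
```

View pics/sidecrop.png

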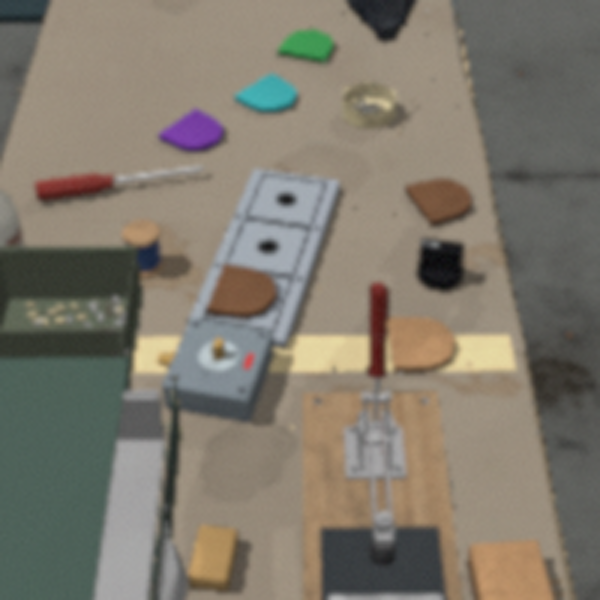

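```bash
cat >> h.py <<'E'
def pt(px,d,M,ci):
    K=np.array(ci['camera_matrix']); u,v=px; z=d[v,u]
    return M[:3,:3]@np.array([(u-K[0,2])/K[0,0]*z,-(v-K[1,2])/K[1,1]*z,-z])+M[:3,3]
E
python3 - <<'E'
from h import *
im,d,M,ci=grab('side')
h=im.astype(int); red=(h[...,0]>80)&(h[...,1]<50)&(h[...,2]<60)
ys,xs=np.nonzero(red[215:265,335:360]); 
P=np.array([pt((x+335,y+215),d,M,ci) for y,x in zip(ys,xs)]); o=np.argsort(P[:,2]); print(P[o[::max(1,len(o)//8)]].round(3))
ctrl.reach([.5,-.12,.34],[np.pi,0,1.4]); print(ctrl.sense()['time_s'],ctrl.sense()['tcp_pos'],ctrl.sense()['q'].round(2))
im,d,M,ci=grab('wrist','w1.png'); np.savez('w1.npz',im=im,d=d,M=M)
E
```

```text
[[0.487 0.03  0.114]
 [0.485 0.032 0.123]
 [0.49  0.026 0.132]
 [0.487 0.027 0.144]
 [0.49  0.018 0.153]
 [0.49  0.022 0.163]
 [0.49  0.017 0.172]
 [0.488 0.016 0.186]
 [0.486 0.014 0.19 ]]
2.1667 [ 0.49976323 -0.12083107  0.33960517] [-0.41  0.01  1.53 -0.    1.6  -0.23]
```

View pics/w1.png

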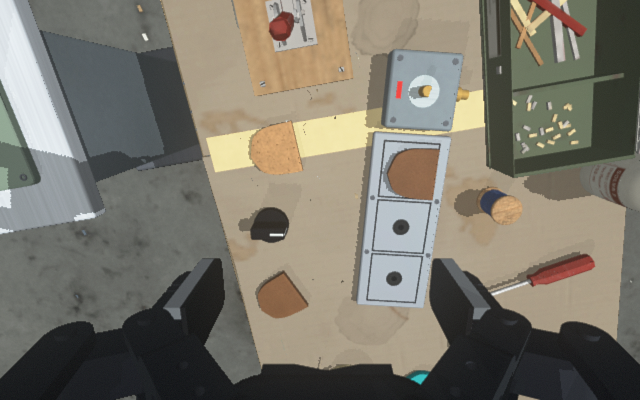

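```bash
python3 - <<'E'
from h import *
ci=ctrl.camera_info('wrist'); z=np.load('w1.npz'); M=z['M']
g={n:ray(p,M,ci,h)[0] for n,p,h in [('A',(277,148),.01),('B',(283,295),.01),('knob',(272,226),.044),('stem',(427,91),.056),('pm',(401,228),.014),('pr',(394,279),.014),('pl',(412,173),.024)]}
for k,v in g.items(): print(k,v.round(3))
tiles=[]
for n,h in [('stem',.2),('plate',.24),('A',.18),('knob',.18),('B',.18)]:
    p=(g['pm']+g['pr'])/2 if n=='plate' else g[n]
    yaw=1.4; t=p[:2]-.073*np.array([np.cos(yaw),np.sin(yaw)])
    ctrl.reach([t[0],t[1],h],[np.pi,0,yaw])
    im,d,MM,_=grab('wrist'); np.savez(n+'.npz',im=im,d=d,M=MM); print(n,ctrl.sense()['time_s'],im[97,327])
    tiles.append(im[0:260,140:520])
tiles.append(tiles[0]*0)
cv2.imwrite('pics/tiles.png',np.vstack([np.hstack(tiles[:2]),np.hstack(tiles[2:4])])[...,::-1])
E
```

```text
A [ 0.435 -0.103  0.01 ]
B [ 0.397 -0.324  0.01 ]
knob [ 0.412 -0.2    0.044]
stem [ 0.629 -0.063  0.056]
pm [ 0.586 -0.245  0.014]
pr [ 0.567 -0.324  0.014]
pl [ 0.608 -0.165  0.024]
stem 3.025 [216 178 100]
plate 3.9917 [168 178 184]
A 4.9833 [212 165 113]
knob 5.5167 [58 57 55]
B 6.1333 [143 103  72]
```

View pics/tiles.png

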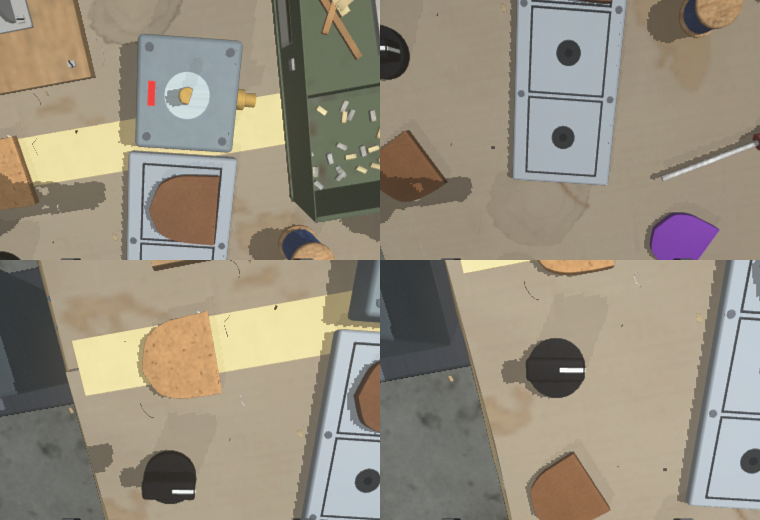

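```bash
cat > seg.py <<'E'
from h import *
def blob(mask,near):
    mask=cv2.morphologyEx(mask.astype(np.uint8),cv2.MORPH_OPEN,np.ones((3,3)))
    n,l,st,c=cv2.connectedComponentsWithStats(mask)
    i=1+np.argmin(np.where(st[1:,4]>30,np.linalg.norm(c[1:]-near,axis=1),1e9))
    return (l==i).astype(np.uint8),c[i],st[i,4]
def lift(im,M,ci,mask,zt):
    c=max(cv2.findContours(mask,cv2.RETR_EXTERNAL,cv2.CHAIN_APPROX_NONE)[0],key=cv2.contourArea)
    P=ray(c.reshape(-1,2),M,ci,zt)[:,:2]*1000
    h=cv2.convexHull(P.astype(np.float32)).reshape(-1,2)
    a=cv2.approxPolyDP(h.reshape(-1,1,2),1.8,True).reshape(-1,2)
    e=np.roll(a,-1,0)-a; i=np.argmax(np.linalg.norm(e,axis=1)); L=np.linalg.norm(e[i]); t=e[i]/L
    nrm=np.array([t[1],-t[0]]); 
    s=(P-a[i])@nrm
    if s.mean()>0: nrm=-nrm
    for _ in range(3):
        s=(P-a[i])@nrm; q=np.abs(s-np.percentile(s,97))<2; u=(P-a[i])@np.array([-nrm[1],nrm[0]])
        um=(u.min()+u.max())/2; q&=np.abs(u-um)<28
        vx,vy,x0,y0=cv2.fitLine(P[q].astype(np.float32),cv2.DIST_HUBER,0,.01,.01).ravel()
        n2=np.array([vy,-vx]); nrm=n2*np.sign(n2@nrm)
    y=np.array([-nrm[1],nrm[0]]); e0=np.array([x0,y0])@nrm
    s=P@nrm; u=P@y; tip=s.min(); yc=(u.min()+u.max())/2
    print('lift len x',round(e0-tip,1),'wid y',round(u.max()-u.min(),1))
    ctr=((e0+tip)/2*nrm+yc*y)/1000; return ctr,np.arctan2(nrm[1],nrm[0])
E
python3 - <<'E'
from seg import *
ci=ctrl.camera_info('wrist'); L=lambda n:(lambda z:(z['im'],z['M']))(np.load(n+'.npz'))
out=[]
for n in ['A','B']:
    im,M=L(n); hsv=cv2.cvtColor(im,cv2.COLOR_RGB2HSV)
    m=(hsv[...,1]>100)&(hsv[...,0]<18)&(hsv[...,2]>70)
    b,c,a=blob(m,(327,97)); print(n,c.round(),a,*lift(im,M,ci,b,.010)); out.append(cv2.cvtColor(im,cv2.COLOR_RGB2BGR)); out[-1][cv2.dilate(b,np.ones((3,3)))-b>0]=(0,255,0); 
im,M=L('stem'); hsv=cv2.cvtColor(im,cv2.COLOR_RGB2HSV); m=(hsv[...,1]>100)&(hsv[...,0]<18)&(hsv[...,2]>60)
b,c,a=blob(m,(325,210)); print('left',c.round(),a,*lift(im,M,ci,b,.024))
im,M=L('plate'); g=cv2.cvtColor(im,cv2.COLOR_RGB2GRAY)
pp=[]
for nr in [(328,52),(322,137)]:
    b,c,a=blob(g<90,nr); p=ray(c,M,ci,.014)[0]; pp.append(p); print('port',c.round(1),a,p.round(4))
v=pp[0]-pp[1]; print('pitch',np.linalg.norm(v),'yaw',np.arctan2(-v[0],v[1]))
for nr in [(328,52),(322,137)]:   # dark-lined rectangles
    mm=(g<120).astype(np.uint8); n,l=cv2.connectedComponents(mm)
cs,hi=cv2.findContours((g<125).astype(np.uint8),cv2.RETR_CCOMP,cv2.CHAIN_APPROX_NONE)
for k in cs:
    P=ray(k.reshape(-1,2),M,ci,.014)[:,:2]
    r=cv2.minAreaRect((P*1000).astype(np.float32))
    if 65<min(r[1])<85 and max(r[1])<90: print('rect',r)
im,M=L('knob'); hsv=cv2.cvtColor(im,cv2.COLOR_RGB2HSV)
w=(hsv[...,1]<40)&(hsv[...,2]>200); b,c,a=blob(w,(337,110)); ys,xs=np.nonzero(b)
P=ray(np.c_[xs,ys],M,ci,.044)[:,:2]*1000; r=cv2.minAreaRect(P.astype(np.float32)); print('white',c,a,r)
k=(hsv[...,2]<75); b,c,a=blob(k,(327,97)); print('knob blob',c,a,ray(c,M,ci,.02)[0])
im2,M=L('stem')
cr=lambda i,c:cv2.resize(i[c[1]-40:c[1]+40,c[0]-50:c[0]+50],(400,320),interpolation=cv2.INTER_CUBIC)
cv2.imwrite('pics/zoom.png',np.hstack([cr(im2,(327,97)),cr(im,(337,110))])[...,::-1])
E
```

```text
lift len x 63.9 wid y 67.9
A [322.  98.] 5269 [ 0.42927934 -0.10643495] 0.038445428
lift len x 63.9 wid y 67.0
B [320. 104.] 5174 [ 0.38742748 -0.33164679] 0.38989818
lift len x 62.8 wid y 68.3
left [327. 209.] 3880 [ 0.60779402 -0.1661964 ] -0.21373267
port [328.1  52.5] 473 [ 0.5859 -0.2426  0.014 ]
port [322.7 137.1] 387 [ 0.5665 -0.3225  0.014 ]
pitch 0.08217471394980418 yaw -0.23744388256793864
rect ((566.4314575195312, -322.47918701171875), (79.14297485351562, 76.31887817382812), 76.37210083007812)
rect ((566.4979248046875, -322.4642028808594), (76.8681640625, 73.98635864257812), 76.37548065185547)
rect ((585.7778930664062, -242.65951538085938), (79.22305297851562, 76.28208923339844), 76.41254425048828)
rect ((585.8138427734375, -242.7620849609375), (76.79619598388672, 73.92115020751953), 76.35633850097656)
white [331.  109.5] 92 ((415.2512512207031, -212.3958282470703), (2.245995283126831, 17.017276763916016), 80.06144714355469)
knob blob [314.15760441 107.52285264] 2538 [ 0.40178254 -0.20923221  0.02      ]
```

View pics/zoom.png

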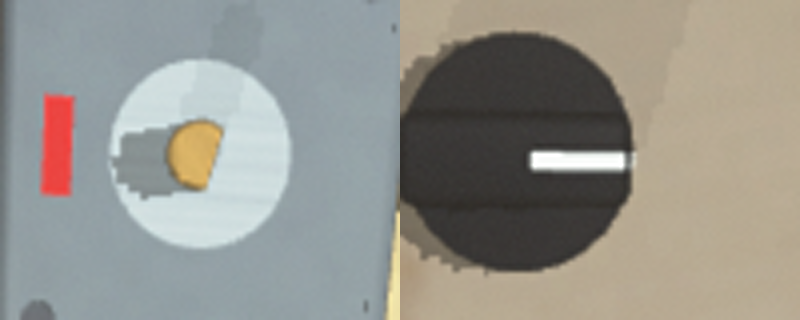

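```bash
cat > pick.py <<'E'
from seg import *
PY=-.238
def pick(c,yaw,zg=None):
    rot=[np.pi,0,yaw+np.pi/2]
    ctrl.set_gripper(.077,30)
    ctrl.reach([c[0],c[1],.05],rot)
    if zg is None:
        hit=ctrl.servo_line([c[0],c[1],-.014],feed=.06,force_limit=5); z=ctrl.sense()['tcp_pos'][2]; print('touch',hit,z); zg=z+.0055
    ctrl.servo_line([c[0],c[1],zg],feed=.08)
    ctrl.set_gripper(.05,35); s=ctrl.sense(); print('grip',s['opening'],s['tcp_pos'],s['wrist_force'].round(1),s['time_s'])
    p=s['tcp_pos']; ctrl.servo_line([p[0],p[1],.08],feed=.2); s=ctrl.sense(); print('up',s['opening'],s['wrist_force'].round(2))
    return zg
E
python3 - <<'E'
from pick import *
zg=pick([.3874,-.3316],.390); print(zg)
im,d,M,ci=grab('wrist','heldB.png'); print(ctrl.sense()['time_s'])
ci=ctrl.camera_info('wrist'); z=np.load('stem.npz'); im,M=z['im'],z['M']; hsv=cv2.cvtColor(im,cv2.COLOR_RGB2HSV)
m=(hsv[...,1]>100)&(hsv[...,0]<25)&(hsv[...,2]>150); b,c,a=blob(m,(327,97)); ys,xs=np.nonzero(b)
k=cv2.findContours(b,cv2.RETR_EXTERNAL,cv2.CHAIN_APPROX_NONE)[0][0]
P=ray(k.reshape(-1,2),M,ci,.056)[:,:2]*1000; ap=cv2.approxPolyDP(cv2.convexHull(P.astype(np.float32)),.9,True).reshape(-1,2); print(a,ap.round(1).tolist()); e=np.roll(ap,-1,0)-ap; i=np.argmax(np.linalg.norm(e,axis=1)); print('flat len',np.linalg.norm(e[i]),'dir',np.degrees(np.arctan2(*e[i][::-1])),'mid',ap[i]+e[i]/2)
E
```

```text
touch True -0.00991618980635052
grip 0.06315421305829683 [ 0.38778593 -0.33154281 -0.00404846] [1.3 2.3 4.7] 8.475
up 0.06265018225339336 [-0.53 -0.14 -0.83]
-0.00441618980635052
9.1
153 [[628.2999877929688, -57.20000076293945], [624.7999877929688, -58.900001525878906], [623.4000244140625, -62.5], [624.9000244140625, -67.4000015258789], [628.7000122070312, -68.80000305175781], [633.5999755859375, -58.900001525878906]]
flat len 11.025492 dir 63.709946 mid [631.1365  -63.85087]
```

View pics/heldB.png

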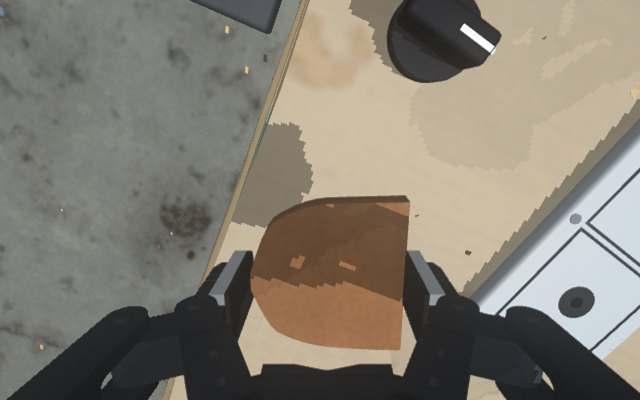

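```bash
cat >> pick.py <<'E'
def toolpts(px,zt):
    im,d,M,ci=grab('wrist'); s=ctrl.sense(); zw=s['tcp_pos'][2]+zt
    P=ray(px,M,ci,zw); Rt=R.from_euler('xyz',s['tool_rot']).as_matrix(); return (P-s['tcp_pos'])@Rt
def place(c,dx,dy,dyaw,zg):
    """dx,dy: offset of lift centre in plate frame relative to TCP; dyaw lift yaw error"""
    yaw=PY-dyaw; a=np.array([np.cos(PY),np.sin(PY)]); b=np.array([-a[1],a[0]])
    t=np.array(c)-dx*a-dy*b; rot=[np.pi,0,yaw+np.pi/2]
    ctrl.reach([t[0],t[1],.08],rot); ctrl.servo_line([t[0],t[1],zg+.017],feed=.12)
    hit=ctrl.servo_line([t[0],t[1],zg+.0125],feed=.03,force_limit=4); s=ctrl.sense(); print('down',hit,s['tcp_pos'][2]-zg,s['wrist_force'].round(1))
    ctrl.set_gripper(.08); s=ctrl.sense(); ctrl.servo_line([t[0],t[1],.09],feed=.2); print('t',ctrl.sense()['time_s'])
E
python3 - <<'E'
from pick import *
print(toolpts([(400,348),(408,203),(252,275),(411,197)],.0144).round(4))
ci=ctrl.camera_info('wrist'); z=np.load('w1.npz'); 
for p in [(490,60),(487,150),(600,160),(560,70),(520,30),(502,205),(610,180),(630,190)]: print(p,pt(p,z['d'],z['M'],ci).round(3))
E
```

```text
[[-0.0335  0.0332 -0.0147]
 [ 0.0327  0.0324 -0.0142]
 [ 0.0018 -0.0295 -0.0143]
 [ 0.0351  0.0334 -0.0142]]
(490, 60) [ 0.716 -0.041  0.026]
(487, 150) [ 0.715 -0.155  0.008]
(600, 160) [ 0.816 -0.174  0.075]
(560, 70) [ 0.812 -0.068  0.006]
(520, 30) [ 0.758 -0.013  0.014]
(502, 205) [ 0.712 -0.22   0.051]
(610, 180) [ 0.842 -0.207  0.058]
(630, 190) [ 0.842 -0.212  0.089]
```

```bash
python3 - <<'E'
from pick import *
zg=-.0044
place([.5664,-.3225],0,0,0,zg)
pick([.4293,-.1064],.0385,zg)
im,d,M,ci=grab('wrist','heldA.png')
hsv=cv2.cvtColor(im,cv2.COLOR_RGB2HSV); m=(hsv[...,1]>90)&(hsv[...,0]<18)&(hsv[...,2]>60)
b,c,a=blob(m,(327,275)); print(c,a)
k=max(cv2.findContours(b,cv2.RETR_EXTERNAL,cv2.CHAIN_APPROX_NONE)[0],key=cv2.contourArea)
ap=cv2.approxPolyDP(cv2.convexHull(k),3,True).reshape(-1,2); print(ap.tolist()); print(toolpts(ap,.0144).round(4).tolist())
E
```

```text
down True 0.014497972943225287 [-0.9 -0.2  3.7]
t 11.7833
grip 0.06290701925726622 [ 0.43054626 -0.10681347 -0.00326578] [-0.5  0.1  5.6] 14.1333
up 0.062399385050863745 [ 0.04 -0.2  -0.07]
[334.88382588 270.78924637] 20607
[[404, 195], [408, 199], [399, 347], [314, 344], [276, 330], [252, 292], [250, 277], [260, 241], [273, 217], [315, 198]]
[[0.0363, 0.0306, -0.0144], [0.0347, 0.0322, -0.0144], [-0.0327, 0.0327, -0.0146], [-0.0312, -0.0045, -0.0144], [-0.0241, -0.0208, -0.0144], [-0.0056, -0.03, -0.0143], [0.0013, -0.0304, -0.0143], [0.0173, -0.0255, -0.0143], [0.0274, -0.0199, -0.0143], [0.0351, -0.0034, -0.0143]]
```

View pics/heldA.png

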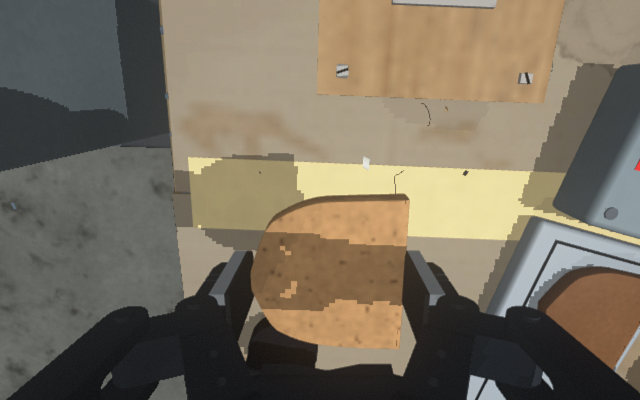

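```bash
python3 - <<'E'
from pick import *
zg=-.0040
place([.5858,-.2426],0,0,0,zg)
yaw=PY+np.pi/2; t=np.array([.576,-.2825])-.073*np.array([np.cos(yaw),np.sin(yaw)])
ctrl.reach([t[0],t[1],.2],[np.pi,0,yaw])
im,d,M,ci=grab('wrist','plate2.png'); hsv=cv2.cvtColor(im,cv2.COLOR_RGB2HSV); m=(hsv[...,1]>90)&(hsv[...,0]<18)&(hsv[...,2]>60)
for n,p in [('left',(.6052,-.1629,.024)),('mid',(.5858,-.2426,.024)),('right',(.5664,-.3225,.024))]:
    b,c,a=blob(m,proj(p,M,ci)[0]); ctr,y=lift(im,M,ci,b,.024); e=ctr-p[:2]; print(n,a,'plate-frame err mm',(R.from_euler('z',-PY).as_matrix()[:2,:2]@e*1000).round(1),'yaw err deg',np.degrees(y-PY).round(1))
# knob close-up
yaw=-.174; t=np.array([.4015,-.2093])-.073*np.array([np.cos(yaw),np.sin(yaw)])
yk=1.4; t=np.array([.4015,-.2093])-.073*np.array([np.cos(yk),np.sin(yk)])
ctrl.reach([t[0],t[1],.12],[np.pi,0,yk]); im2,d,M,ci=grab('wrist'); np.savez('knob2.npz',im=im2,M=M); print(ctrl.sense()['time_s'])
hsv=cv2.cvtColor(im2,cv2.COLOR_RGB2HSV)
b,c,a=blob((hsv[...,1]<40)&(hsv[...,2]>200),proj((.415,-.212,.044),M,ci)[0]); ys,xs=np.nonzero(b)
P=ray(np.c_[xs,ys],M,ci,.044)[:,:2]*1000; r=cv2.minAreaRect(P.astype(np.float32)); print('white',c,a,r)
cv2.imwrite('pics/chk.png',np.hstack([im[0:300,180:480],cv2.resize(im2[0:200,227:427],(300,300))])[...,::-1])
E
```

```text
down True 0.014284559378628364 [ 0.9 -1.1  2.9]
t 17.4417
lift len x 63.5 wid y 67.1
left 5811 plate-frame err mm [  1.1 -81.7] yaw err deg -0.1
lift len x 63.5 wid y 67.1
mid 5811 plate-frame err mm [1.2 0.3] yaw err deg -0.1
lift len x 63.2 wid y 66.5
right 4535 plate-frame err mm [1.4 0.1] yaw err deg -0.3
19.0333
white [347.5  98. ] 150 ((415.3674011230469, -212.71368408203125), (2.30792236328125, 17.461795806884766), 80.27700805664062)
```

View pics/chk.png

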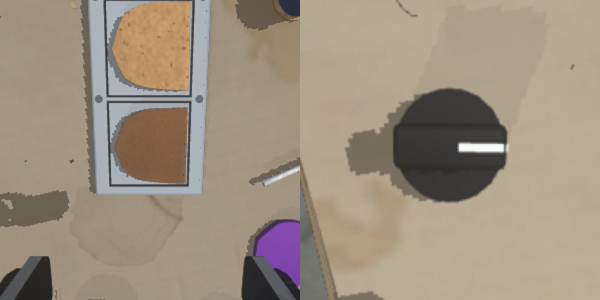

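```bash
python3 - <<'E'
from pick import *
ci=ctrl.camera_info('wrist'); z=np.load('knob2.npz'); im,M=z['im'],z['M']
g=cv2.cvtColor(im,cv2.COLOR_RGB2GRAY); m=(g<70)&(np.hypot(*(np.indices(g.shape)-np.array([97,327])[:,None,None]))<42)
b,c,a=blob(m|((g>180)&(np.hypot(*(np.indices(g.shape)-np.array([97,327])[:,None,None]))<40)),(327,97))
k=max(cv2.findContours(b,cv2.RETR_EXTERNAL,cv2.CHAIN_APPROX_NONE)[0],key=cv2.contourArea)
e=cv2.fitEllipse(k); print(e,cv2.minEnclosingCircle(k)); c=ray(e[0],M,ci,.015)[0]; print(c)
k=np.array([.4017,-.2098]); c2=c[:2]
u=np.array([np.cos(-.17),np.sin(-.17)]); print('line mid along bar from axis', (np.array([.41537,-.21271])-c2)@u, 'across',(np.array([.41537,-.21271])-c2)@[-u[1],u[0]])
E
```

```text
((324.18072509765625, 96.2610092163086), (70.7989730834961, 73.97224426269531), 6.253342151641846) ((326.2466735839844, 96.5), 38.69846725463867)
[ 0.40156099 -0.20930979  0.015     ]
line mid along bar from axis 0.014185202117882887 across -0.0010149593260661395
```

```bash
python3 - <<'E'
from pick import *
yk=1.333; t=np.array([.629,-.0627])-.073*np.array([np.cos(yk),np.sin(yk)])
ctrl.set_gripper(.05,70)
ctrl.reach([t[0],t[1],.13],[np.pi,0,yk]); im,d,M,ci=grab('wrist'); np.savez('stem2.npz',im=im,M=M)
hsv=cv2.cvtColor(im,cv2.COLOR_RGB2HSV)
m=(hsv[...,1]>100)&(hsv[...,0]<25)&(hsv[...,2]>150); q=proj((.629,-.0627,.056),M,ci)[0]
n,l,st,cc=cv2.connectedComponentsWithStats(m.astype(np.uint8)); i=1+np.argmin(np.linalg.norm(cc[1:]-q,axis=1)); b=(l==i).astype(np.uint8)
k=max(cv2.findContours(cv2.resize(b,None,fx=4,fy=4,interpolation=cv2.INTER_LINEAR),cv2.RETR_EXTERNAL,cv2.CHAIN_APPROX_NONE)[0],key=len).reshape(-1,2)/4-.375
P=ray(k,M,ci,.056)[:,:2]*1000; c0=P.mean(0)
ap=cv2.approxPolyDP(cv2.convexHull(P.astype(np.float32)),.7,True).reshape(-1,2); e=np.roll(ap,-1,0)-ap; i=np.argmax(np.linalg.norm(e,axis=1)); tt=e[i]/np.linalg.norm(e[i]); nn=np.array([tt[1],-tt[0]]); nn*=np.sign(nn[0])
for _ in range(4):
    s=P@nn; u=P@np.array([-nn[1],nn[0]]); f=(np.abs(u-(u.max()+u.min())/2)<4)&(s>np.median(s))
    vx,vy,x0,y0=cv2.fitLine(P[f].astype(np.float32),cv2.DIST_HUBER,0,.01,.01).ravel(); nn=np.array([vy,-vx]); nn*=np.sign(nn[0])
s=P@nn; u=P@np.array([-nn[1],nn[0]]); fl=np.array([x0,y0])@nn
print('stem yaw',np.arctan2(nn[1],nn[0]),'depth(9.8)',fl-s.min(),'width 13.6',u.max()-u.min(),st[1:].shape)
# axis from arc: centre = mid-u, s.min+6.8
print('axis', ((s.min()+6.8)*nn+(u.max()+u.min())/2*np.array([-nn[1],nn[0]])).round(2), ((fl-3)*nn+(u.max()+u.min())/2*np.array([-nn[1],nn[0]])).round(2))
# knob
K=[.4016,-.2097]; ctrl.reach([*K,.08],[np.pi,0,-.170]); ctrl.servo_line([*K,.0185],feed=.12,force_limit=6); print(ctrl.sense()['tcp_pos'])
ctrl.set_gripper(0.0,70); s=ctrl.sense(); print('grip',s['opening'],s['tcp_pos'],s['wrist_force'].round(1)); p=s['tcp_pos']
ctrl.servo_line([p[0],p[1],.10],feed=.2); s=ctrl.sense(); print(s['opening'],s['time_s'])
im2,d,M,ci=grab('wrist'); hsv=cv2.cvtColor(im2,cv2.COLOR_RGB2HSV)
w=((hsv[...,1]<40)&(hsv[...,2]>170))[200:340,260:400]; ys,xs=np.nonzero(w); print(len(xs),xs.mean()+260 if len(xs) else 0, (ys.min()+200,ys.max()+200) if len(ys) else 0)
cr=lambda i,x,y,w:cv2.resize(i[y-w:y+w,x-w:x+w],(400,400),interpolation=cv2.INTER_CUBIC)
cv2.imwrite('pics/kn.png',np.hstack([cr(im,int(q[0]),int(q[1]),40),cr(im2,327,290,80)])[...,::-1])
E
```

```text
stem yaw -0.45104155 depth(9.8) 8.961735168117684 width 13.6 12.460319372961067 (154, 5)
axis [629.87 -63.18] [629.12 -62.82]
[ 0.40223239 -0.20992533  0.01876159]
grip 0.016614038290611644 [ 0.40258144 -0.21043853  0.01958964] [-0.8  0.5  6.3]
0.01658069705891508 23.2333
435 326.567816091954 (np.int64(235), np.int64(294))
```

View pics/kn.png

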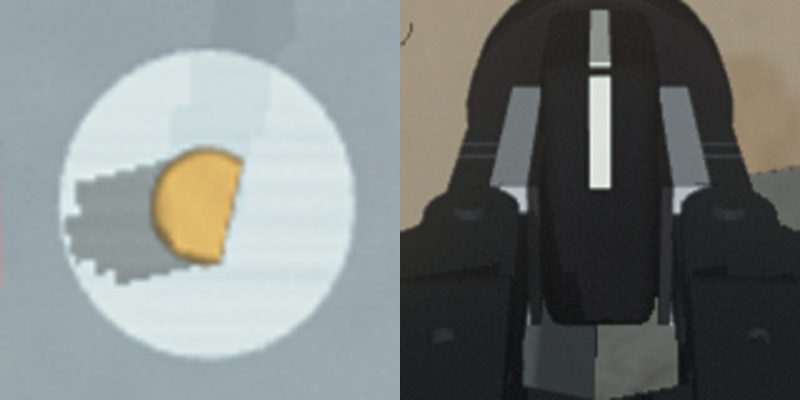

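```bash
python3 - <<'E'
from pick import *
print(toolpts([(327,338.8),(327,285.2),(327,238.5),(327,236)],.0244)[:,:2].round(4))
E
```

```text
[[-0.0206 -0.0006]
 [ 0.0036 -0.0006]
 [ 0.0228 -0.0006]
 [ 0.0238 -0.0006]]
```

```bash
cat > ins.py <<'E'
from pick import *
S=np.array([.6295,-.0629]); Y=-.451; u=np.array([np.cos(Y),np.sin(Y)]); v=np.array([-u[1],u[0]])
def tryat(a,b,zend=.066,fl=6,yaw=Y):
    t=S+a*u+b*v; rot=[np.pi,0,yaw]
    ctrl.servo_line([*t,.079],rot,feed=.05); s=ctrl.sense(); c=2*t-s['tcp_pos'][:2]
    hit=ctrl.servo_line([*c,zend],rot,feed=.03,force_limit=fl); s=ctrl.sense()
    print(a,b,'hit',hit,'z',s['tcp_pos'][2].round(4),'xy err mm',((s['tcp_pos'][:2]-t)*1000).round(2),'f',s['wrist_force'].round(1),'tq',s['torque'].round(2),'t',s['time_s'].__round__(2)); return hit
E
python3 - <<'E'
from ins import *
ctrl.reach([*S,.10],[np.pi,0,Y])
print(ctrl.sense()['tcp_pos'],ctrl.sense()['tool_rot'])
tryat(0.0,0)
E
```

```text
[ 0.6282135  -0.06344564  0.09886669] [ 3.14034446e+00  2.33725702e-03 -4.51049562e-01]
0.0 0 hit False z 0.0652 xy err mm [-0.28  0.12] f [-0.4 -1.8 -0.9] tq [-0.21  0.17  0.  ] t 25.53
```

```bash
python3 - <<'E'
from ins import *
rot=[np.pi,0,Y]; p=ctrl.sense()['tcp_pos']; t=2*S-p[:2]
for z in np.arange(.0640,.0519,-.001):
    hit=ctrl.servo_line([*t,z],rot,feed=.02,force_limit=25); s=ctrl.sense(); print(round(z,4),hit,s['tcp_pos'][2].round(4),s['wrist_force'].round(1),s['opening'].round(4),s['time_s'].__round__(2))
    if hit or s['wrist_force'][2]>22: break
im,d,M,ci=grab('side'); im2,*_=grab('wrist')
cv2.imwrite('pics/press.png',np.hstack([cv2.resize(im[190:290,240:340],(400,400),interpolation=cv2.INTER_CUBIC),cv2.resize(im2[130:400,190:460],(400,400))])[...,::-1])
E
```

```text
Traceback (most recent call last):
AttributeError: 'float' object has no attribute 'round'
```

```bash
python3 - <<'E'
from ins import *
rot=[np.pi,0,Y]; p=ctrl.sense()['tcp_pos']; t=2*S-p[:2]
for z in np.arange(.0630,.0519,-.001):
    hit=ctrl.servo_line([*t,z],rot,feed=.02,force_limit=25); s=ctrl.sense(); print(round(z,4),hit,np.round(s['tcp_pos'],4),s['wrist_force'].round(1),round(s['opening'],4),round(s['time_s'],2))
    if hit or s['wrist_force'][2]>22: break
im,d,M,ci=grab('side'); im2,*_=grab('wrist')
cv2.imwrite('pics/press.png',np.hstack([cv2.resize(im[190:290,240:340],(400,400),interpolation=cv2.INTER_CUBIC),cv2.resize(im2[130:400,190:460],(400,400))])[...,::-1])
E
```

```text
0.063 False [ 0.6296 -0.0631  0.0635] [-2.2 -1.7  2.3] 0.0166 26.03
0.062 False [ 0.6296 -0.063   0.0623] [-1.6 -2.4  3.7] 0.0168 26.28
0.061 False [ 0.6296 -0.063   0.0612] [-2.3 -3.4  4.6] 0.0167 26.53
0.06 False [ 0.6296 -0.063   0.0602] [-3.  -3.7  4.6] 0.0165 26.78
0.059 False [ 0.6296 -0.063   0.0593] [-2.9 -4.2  6.3] 0.0169 27.03
0.058 False [ 0.6296 -0.063   0.0584] [-3.1 -3.7  6.9] 0.0165 27.28
0.057 False [ 0.6297 -0.063   0.0576] [-3.1 -3.4  6.5] 0.0169 27.53
0.056 False [ 0.6297 -0.063   0.0574] [-4.6 -3.4 10.1] 0.0168 27.78
0.055 False [ 0.6298 -0.063   0.0574] [-6.2 -3.2 15.3] 0.0169 28.03
0.054 False [ 0.6298 -0.063   0.0573] [-8.3 -3.2 18.5] 0.0167 28.28
0.053 False [ 0.6299 -0.0631  0.0572] [-10.8  -2.3  22.6] 0.0167 28.53
```

View pics/press.png

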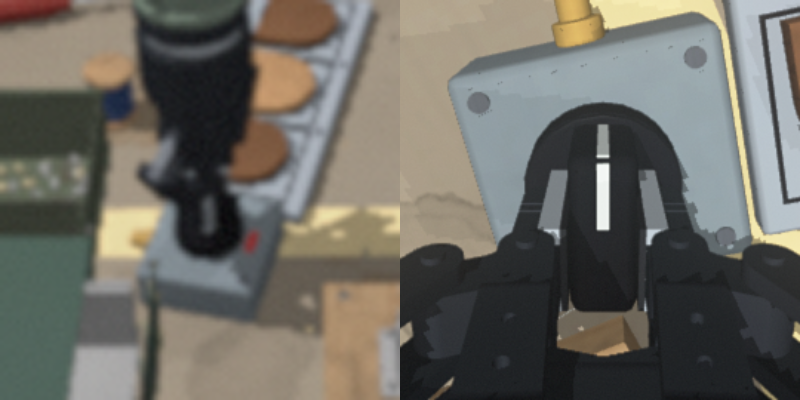

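```bash
python3 - <<'E'
from h import *
ctrl.sleep(.5); s=ctrl.sense(); print(s['tcp_pos'],s['wrist_force'],s['opening'],s['time_s']); ctrl.close_job()
E
```

```text
[ 0.62989189 -0.06308423  0.05717819] [-11.14511974  -2.69768025  23.00642074] 0.016896323296820753 29.1333
the job is handed in; nothing more can be done
```

The job is handed in at 29.1 s: both loose lifts are on the plate, and the knob is on the stem, held pressed down and still gripped.

- **Lifts:** The brown lift is in the right place and the light tan lift in the middle place, straight edges on the far side. My check from above put both about 1.2–1.4 mm towards the far side, within 0.3 mm along the row and within 0.3° of square.
- **Left lift:** I did not touch it. My check from above did not measure it, because the colour mask picked up the middle lift instead. It looked in place in the last side picture. An earlier oblique reading had it about 3–4 mm off centre and 1.4° off square, which I put down to the viewing angle.
- **Knob:** I turned it to the stem's measured direction (12° from the plate's x), and it slid on with no noticeable resistance. Two estimates of the knob's axis in the grip disagreed by about 2 mm, but this did not affect the fit.
- **Pressing:** The stem gave over the expected 6 mm at about 4–7 N, then met a hard stop at the predicted height. At hand-in the arm was holding it there with 23 N down and a side force of 11 N, the knob still gripped.
- **Tin, wax and spool:** No move went near them. The spool looked undisturbed in the last side picture; I did not check the tin or the wax again at the end.

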